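Shift the line selector into its third slot

ROBOT

A 6-joint arm with a two-finger parallel gripper is mounted at the origin on a cart in front of the work surface, level with it; the furniture and walls round the work are solid. World frame = base frame: x ahead of the robot, y to its left, z up, the work surface at z = 0. Lengths are in m, angles in rad, forces in N, time in s.
With the tool pointing down it reaches from about 0.225 to 0.875 m from the base axis. Payload 3.4 kg.
Tool frame: the origin (TCP) lies between the finger pads; the fingertips stand 19 mm ahead of it and the grasp point (between the pads) is the TCP (manip.tip_reach is the distance from the TCP to the fingertips, in m); z points along the fingers, x is the direction in which the jaws open and shut, and the axes are right-handed (so a half turn about z gives the same grasp; the last joint's range is limited). The gripper opens to 85 mm and grips with 20 to 120 N. Pads are 22 mm wide; open, the fingers measure 114 mm over their backs; the gripper's body (76 mm by 85 mm) begins 54 mm behind the grasp point. The pads swing forward as they close: fully open they stand 13 mm farther back than shut.
Start: joints at [-1.383, 0.276, 1.505, -0, 1.361, -0.121], TCP at [0.175, -0.548, 0.25] pointing down, gripper open.
Joint ranges: [-2.89, 2.89], [-0.75, 2.08], [0.22, 2.7], [-1.18, 4.32], [0.11, 2.71], [-2.7, 2.7]. Speed limits (rad/s): [2.57, 2.57, 3.14, 3.14, 3.14, 3.14].

INTERFACE

Orientations are given as a unit quaternion [w, x, y, z].
In Python, from rig import manip gives the robot as it stands.
- The arm moves only by the tool send_rows, never from a script. Its arguments are lists of equal length, an entry for each row: "delta_pos": the shift along the tool's x, y, z normalised to -1 to 1, where 1 is 40 cm, a list of three; "angular": the turn, a rotation vector about the tool's x, y, z normalised to -1 to 1, where 1 is 0.08 rad, a list of three. A call has 1 to 5 rows; each row shifts and turns the commanded pose from where the row before left it, along the tool's axes as they then stand; what a row does not reach is not made up. A row lasts 1/12 s, in which the tool goes at most 41.7 mm and 7.16 degrees, less where a joint would pass 70% of its speed; a pose out of reach is approached as far as the arm can. A call with a number of a shift or a turn outside -1 to 1 is refused whole. A call with a gripper value outside its range is refused whole. "hand" is the finger opening in mm, from 0 to 85.4, set as the call begins (left out, the last holds). The fingers move at their own pace and stop on an object; "squeeze" is the grip in N (left out, the last holds). Time passes only in rows, so rows that do not move let the fingers close. It gives the time, the measured TCP pose, the force and the opening at its end, in the units of the state.
- manip.get_state(): the state, without advancing time (a new reading comes with each control period).
- manip.get_image(name): name is "scene" or "top"; returns the picture (384x512x3 uint8, blue, green, red); there is no depth.
- manip.calibration(name): a dict with "fx", "fy", "cx", "cy" (pixels), "camera_from_world" (4x4, takes a point from world to camera coordinates). Camera axes: x right, y up, looking along -z (the intrinsics and any distortion apply to the point x, -y, -z); pixel columns grow to the right and rows downward; lengths in m; the calibration is good to about 2 mm. A picture is of the moment at which its call begins. calibration takes no time and is no camera call.
- manip.sign_off(): hands the job in, once; it reports no verdict.
The state is a dict: "clock": time; "qpos": joint angles; "qd": joint speeds; "effort": joint torques, N m; "position": TCP position; "ee_rot": TCP orientation; "contact_force": force on the tool from outside, world axes, zero at the start; "moment": the same for the moment, N m; "width": finger opening in m.
Only numpy, scipy, OpenCV 4.12 (cv2) and the standard library are available. Lean on these libraries where they do the work, as an engineer would, in place of code of your own. Each camera call takes 0.05 s, during which the arm holds its last target.

TASK

The lever of the white line selector stands somewhere in the left lane of its H-shaped gate. Push it, without gripping it, to the cross channel, across to the right, then forward, away from you, until it is fully home in the third slot (right, far end, three green dots), and let go of it there. Push gently rather than ramming the lever or case, and leave the things standing around where they are.

Things in the scene. Friction and masses are not known exactly. Their poses are not given: they have to be found in the camera images.
- selector: line selector, fixed to the bench: white case 150 (x) by 130 (y) by 86 mm high, grey top plate, four brass fittings stick out 21 mm at the back. Origin: centre of its underside; own x points forward (away from the robot, to the fittings), y left, z up; yaw up to 0.35 rad
- gate_centre (a point): centre of the H-shaped gate in the top plate, 86 mm above the bench: a left and a right lane running fore and aft, joined by one cross channel. Dots at the slot ends count them: 1 left forward, 2 left near, 3 right forward (three green dots), 4 right near. Solid walls keep the lever in these lanes. The lever tilts about a pivot straight below, 10 mm above the bench
- lever_fore (a joint): fore-and-aft tilt of the lever in rad: 0 in the cross channel, + forward (away from the robot); end stops at -0.30 and +0.30. The lever can cross only while this is within about 0.05 of 0 (rounded wall corners lead it in from about 0.12). It stays where it is left: friction takes about 2 N at the grip, no spring
- lever_across (a joint): sideways tilt of the lever in rad: + to the right; left lane -0.26 to -0.22, right lane 0.22 to 0.26; same friction. With fore tilt f and sideways tilt a, a lever point at length L (m) from the pivot lies at x = L sin f, y = -L cos f sin a, z = 0.010 + L cos f cos a in the selector's frame
- lever_grip (a point): centre of the lever's blue round grip: 26 mm thick, 70 mm long (35 mm either way along the lever), L = 140 mm from the pivot, so about 150 mm above the bench when upright; below it is the 9 mm steel stem. From the gate's middle it moves about 41 mm either way fore and aft, 33 mm sideways
- third_slot (a point): point in the top of the gate plate (86 mm above the bench) where the lever's stem stands when home in the third slot (right, forward)
- brown_bottle: small brown reagent bottle with black cap, 47 mm wide, 85 mm tall; origin at the centre of its underside; stands left of the selector; bystander, not to be disturbed
- beaker: clear beaker, 54 mm wide, 68 mm tall; origin at the centre of its underside; stands right of the selector; bystander
- marker: black marker pen 144 mm long, lying in front of the selector, 15 mm high; origin at the middle of its underside; bystander
- tube_rack: green rack with micro tubes, 52x105x52 mm; origin at the centre of its underside; on the left; bystander
- petri_dish: closed petri dish, 60 mm wide, 15 mm high; origin at the centre of its underside; on the right; bystander
- carton: small white carton, 62x62x42 mm; origin at the centre of its underside; on the right; bystander

How it is judged:
By the outcome, as a careful person would: the job done as asked, in the order asked, and still so for the second after the job is handed in, with the robot touching nothing.
It also fails if it takes over 58 s, if anything falls off the work surface, if the arm or the gripper's body presses on something with over 40 N, if the wrist force passes 120 N, or if a joint passes its speed limit or range.

## Working session

There is one attempt and no reset: what is moved stays moved. The work goes in short steps, Python scripts to look and compute and a tool call to move; the robot and the scene stay as the last step left them, time stands still between calls to the robot, and variables do not carry over. Pictures are saved under pics/ and viewed, and the job is handed in when it is done.

Besides the shell and the picture viewer there is one more tool, called after "Request:" by a JSON object that holds its "fn" and its "kwargs". send_rows: Moves the arm, as the interface text tells. Scaled input: -1 to 1 covers 40 cm each way for a shift and 0.08 rad each way for a turn. Its arguments: {"type":"object","properties":{"delta_pos":{"type":"array","items":{"type":"array","items":{"type":"number"}}},"angular":{"type":"array","items":{"type":"array","items":{"type":"number"}}},"hand":{"type":"number"},"squeeze":{"type":"number"}},"required":["delta_pos","angular"]}

```bash
ls; mkdir -p pics; python3 - <<'E'
from rig import manip
import cv2
print(manip.get_state())
for n in("scene","top"):
    cv2.imwrite(f"pics/{n}0.png",manip.get_image(n)); print(n,manip.calibration(n))
E
```

```text
pics
{'clock': 0.0, 'qpos': array([-1.38300258e+00,  2.76594156e-01,  1.50618319e+00, -9.74448020e-06,
        1.36070147e+00, -1.21028176e-01]), 'qd': array([ 0.00042942, -0.00157408,  0.0012259 , -0.00065711, -0.00085334,
        0.00015446]), 'effort': array([-2.88277743e-04, -4.16770864e+01, -2.45804501e+01, -3.86593183e-04,
        1.08997858e-02, -3.23800442e-06]), 'position': array([ 0.17464204, -0.54729142,  0.24942022]), 'ee_rot': array([-6.40750142e-04,  8.07445754e-01, -5.89941070e-01, -6.91998825e-04]), 'contact_force': array([ 0.13238329, -0.10495231, -0.03214055]), 'moment': array([-0.02096059, -0.05248972, -0.0234963 ]), 'width': 0.08543792510227478}
scene {'fx': 377.84012395106794, 'fy': 377.84012395106794, 'cx': 256.8862960330356, 'cy': 188.84892036694455, 'camera_from_world': array([[-0.53555785, -0.84442569, -0.0110929 ,  0.26853775],
       [ 0.36315894, -0.2421445 ,  0.89971197, -0.27885793],
       [-0.76242598,  0.47781932,  0.43634313, -0.82925472],
       [ 0.        ,  0.        ,  0.        ,  1.        ]])}
top {'fx': 424.189838987057, 'fy': 424.189838987057, 'cx': 248.27807995366484, 'cy': 187.46634385972465, 'camera_from_world': array([[ 0.02786325, -0.99957253,  0.00885408, -0.04801874],
       [ 0.9979469 ,  0.02832674,  0.05744193, -0.51218725],
       [-0.05766818,  0.00723538,  0.99830959, -1.68089601],
       [ 0.        ,  0.        ,  0.        ,  1.        ]])}
```

View pics/scene0.png

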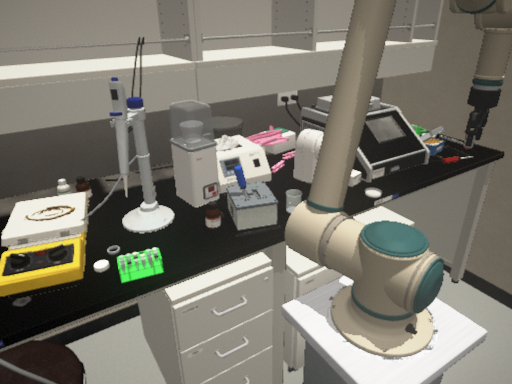

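View pics/top0.png

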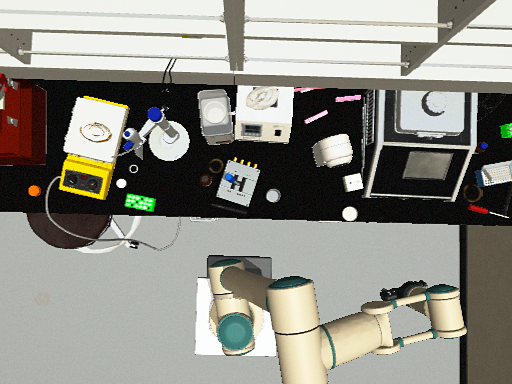

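The selector is at about (252,205) in the scene view and (238,183) in the top view, with the blue grip on its left side. I'll enlarge both.

```bash
cat > h.py <<'E'
import numpy as np,cv2
from rig import manip
C={n:manip.calibration(n) for n in("scene","top")}
def proj(n,P):
    c=C[n];P=np.atleast_2d(P);T=c["camera_from_world"]
    p=P@T[:3,:3].T+T[:3,3]
    return np.c_[c["cx"]+c["fx"]*p[:,0]/-p[:,2], c["cy"]-c["fy"]*p[:,1]/-p[:,2]]
def ray(n,u,v):
    c=C[n];T=c["camera_from_world"];R=T[:3,:3];o=-R.T@T[:3,3]
    d=R.T@np.array([(u-c["cx"])/c["fx"],-(v-c["cy"])/c["fy"],-1]);return o,d
def onz(n,u,v,z):
    o,d=ray(n,u,v);return o+d*(z-o[2])/d[2]
def crop(img,x0,y0,x1,y1,s,f):
    cv2.imwrite(f,cv2.resize(img[y0:y1,x0:x1],None,fx=s,fy=s,interpolation=cv2.INTER_CUBIC))
E
python3 - <<'E'
from h import *
a=cv2.imread("pics/scene0.png");b=cv2.imread("pics/top0.png")
crop(a,200,150,300,235,7,"pics/s0c.png");crop(b,195,145,285,220,8,"pics/t0c.png")
E
```

```text
(no output)
```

View pics/s0c.png

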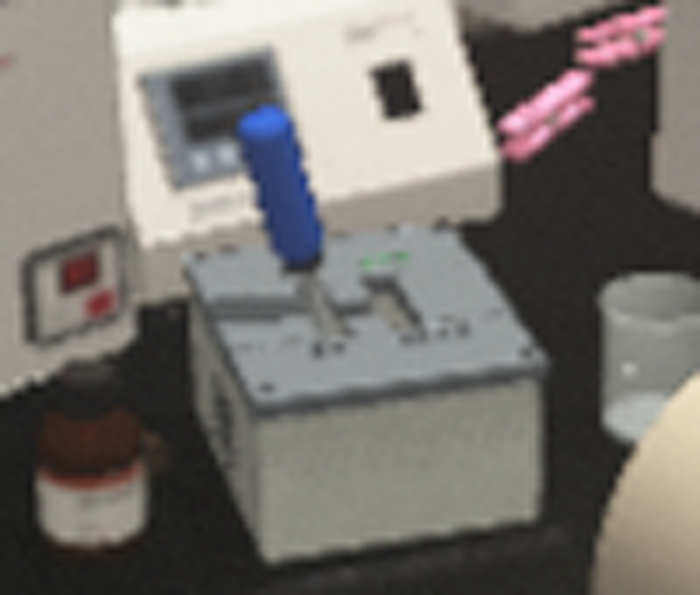

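View pics/t0c.png

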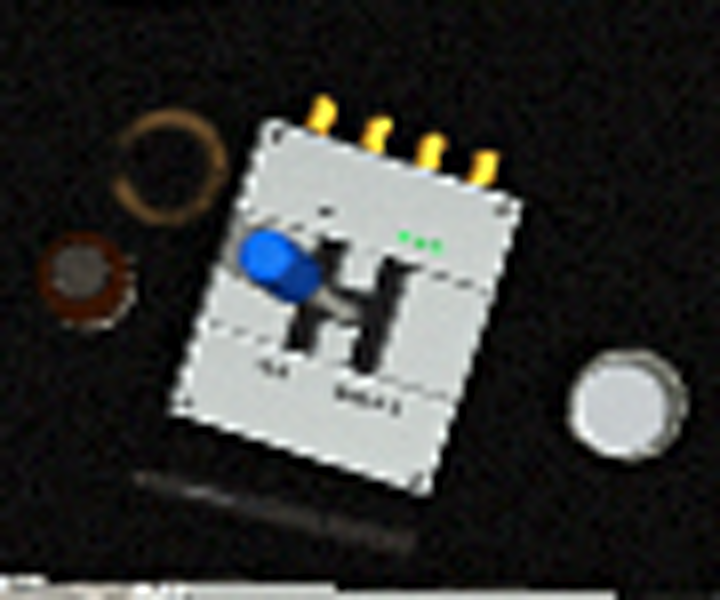

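```bash
cat >> h.py <<'E'
def un(x,y,x0,y0,s): return x0+(x+.5)/s-.5, y0+(y+.5)/s-.5
def lev(L,f,a): return np.array([L*np.sin(f),-L*np.cos(f)*np.sin(a),.01+L*np.cos(f)*np.cos(a)])
def w(o,yaw,p): 
    p=np.atleast_2d(p);c,s=np.cos(yaw),np.sin(yaw)
    return np.c_[o[0]+c*p[:,0]-s*p[:,1],o[1]+s*p[:,0]+c*p[:,1],p[:,2]]
E
python3 - <<'E'
from h import *
from scipy.optimize import least_squares
top=[(268,120),(521,200),(428,495),(168,410)]
sc=[(187,262),(458,230),(548,365),(258,410)]  # FL,FR,NR,NL
loc=np.array([[.075,.065,.086],[.075,-.065,.086],[-.075,-.065,.086],[-.075,.065,.086]])
tp=np.array([un(*p,195,145,8) for p in top]);sp=np.array([un(*p,200,150,7) for p in sc])
r=lambda q:np.r_[(proj("top",w(q[:2],q[2],loc))-tp).ravel(),(proj("scene",w(q[:2],q[2],loc))-sp).ravel()]
s=least_squares(r,[.55,0,-.2]);o=s.x;print(o,s.fun.round(2))
for k,sl in(("top",slice(0,8)),("scene",slice(8,16))):
    print(k,least_squares(lambda q:r(q)[sl],o).x)
# lever: top end centre L=.175, bottom of grip L=.105
T=un(262,252,195,145,8);S=un(265,122,200,150,7);S2=un(300,255,200,150,7);T2=un(300,283,195,145,8)
def g(q):
    A=w(o[:2],o[2],[lev(.175,*q),lev(.105,*q)])
    return np.r_[(proj("top",A)-[T,T2]).ravel(),(proj("scene",A)-[S,S2]).ravel()]
z=least_squares(g,[0,-.24]);print("f,a",z.x,z.fun.round(2))
A=w(o[:2],o[2],[lev(.14,*z.x),lev(.175,*z.x),lev(.14,.3,.24)]);print(A)
for n,p in dict(bottle=(80,272,.085),beaker=(630,400,.068)).items(): print(n,onz("top",*un(p[0],p[1],195,145,8),p[2]))
E
```

```text
[ 0.52314447  0.00721026 -0.29437607] [-0.03  0.16  0.44  0.86 -0.3   1.07 -0.06  0.91 -0.36 -1.17 -0.99 -1.42
  0.29 -0.78 -0.45 -1.27]
top [ 0.526034   0.0073435 -0.2864161]
scene [ 0.51597637  0.01024442 -0.30339218]
f,a [ 0.03784884 -0.23544344] [ 0.02  0.43 -0.12  0.09 -0.65 -0.97  0.41  0.03]
[[ 0.53768297  0.03690436  0.14604004]
 [ 0.5413176   0.04432789  0.18005005]
 [ 0.55351335 -0.03521822  0.13991365]]
bottle [0.53870847 0.13538502 0.085     ]
beaker [ 0.48551667 -0.13084791  0.068     ]
```

```bash
python3 - <<'E'
from h import *
from scipy.optimize import least_squares
print(manip.tip_reach)
loc=np.array([[.075,.065,.086],[.075,-.065,.086],[-.075,-.065,.086],[-.075,.065,.086]])
for cam,o,T,T2 in(("top",[ 0.526034,0.0073435,-0.2864161],un(262,252,195,145,8),un(300,283,195,145,8)),("scene",[ 0.51597637,0.01024442,-0.30339218],un(265,122,200,150,7),un(300,255,200,150,7))):
    g=lambda q:(proj(cam,w(o[:2],o[2],[lev(.175,*q),lev(.105,*q)]))-[T,T2]).ravel()
    z=least_squares(g,[0,-.24]);print(cam,z.x,z.fun.round(2))
# overlays
o=np.array([.5245,.0075,-.290])
for f in(-.05,0.04,.1,.2):
  print(f,[ (8*(proj("top",w(o[:2],o[2],lev(L,f,-.24)))[0]-[195,145]+.5)).round() for L in(.175,.105,.08)],[ (7*(proj("scene",w(o[:2],o[2],lev(L,f,-.24)))[0]-[200,150]+.5)).round() for L in(.175,.105,.08)])
for n,u,v,z in(("instr front",263,142,.1),("grey box front",218,140,.15),("lamp",157,113,.3)): print(n,onz("top",u,v,z))
# waypoints selector->world
for p in([.006,.095,.27],[.006,.095,.148],[.0,-.004,.148]): print(w(o[:2],o[2],p))
E
```

```text
0.019
top [ 0.02886386 -0.23014545] [ 0.06  0.2  -0.1  -0.35]
scene [ 0.05938106 -0.23207237] [-0.42 -0.52  0.69  0.76]
-0.05 [array([250., 285.]), array([292., 300.]), array([306., 305.])] [array([265., 129.]), array([305., 264.]), array([319., 310.])]
0.04 [array([261., 252.]), array([298., 281.]), array([311., 291.])] [array([257., 115.]), array([300., 255.]), array([315., 303.])]
0.1 [array([268., 230.]), array([303., 268.]), array([314., 281.])] [array([252., 108.]), array([297., 250.]), array([313., 299.])]
0.2 [array([282., 195.]), array([310., 248.]), array([320., 266.])] [array([245.,  99.]), array([293., 244.]), array([309., 294.])]
instr front [ 0.68399548 -0.08437362  0.1       ]
grey box front [0.67821811 0.08428228 0.15      ]
lamp [0.73812172 0.281299   0.3       ]
[[0.55741492 0.09681745 0.27      ]]
[[0.55741492 0.09681745 0.148     ]]
[[0.52335619 0.00366702 0.148     ]]
```

Request:
{"fn": "send_rows", "kwargs": {"delta_pos": [[0, 0, -0.01], [0, 0, -0.01], [0, 0, -0.01], [0, 0, -0.01], [0, 0, -0.01]], "angular": [[0, 0, -1], [0, 0, -1], [0, 0, -1], [0, 0, -1], [0, 0, -1]], "hand": 0, "squeeze": 20}}

```text
clock: 0.52
position: [0.1747, -0.5475, 0.27]
ee_rot: [-0.0, 0.909, -0.416, -0.0]
contact_force: [-0.2, 0.8, -0.3]
width: 0.0254
```

Request:
{"fn": "send_rows", "kwargs": {"delta_pos": [[0, 0, 0], [0, 0, 0], [0, 0, 0], [0, 0, 0], [0, 0, 0]], "angular": [[0, 0, -1], [0, 0, -1], [0, 0, -1], [0, 0, -1], [0, 0, -1]]}}

```text
clock: 0.93
position: [0.1747, -0.5475, 0.2698]
ee_rot: [-0.0, 0.974, -0.227, -0.0]
contact_force: [-0.4, -0.1, 0.4]
width: -0.0001
```

Request:
{"fn": "send_rows", "kwargs": {"delta_pos": [[0, 0, 0], [0, 0, 0], [0, 0, 0], [0, 0, 0]], "angular": [[0, 0, -1], [0, 0, -1], [0, 0, -0.15], [0, 0, 0]]}}

```text
clock: 1.27
position: [0.1747, -0.5476, 0.2699]
ee_rot: [-0.0, 0.989, -0.145, -0.0]
contact_force: [0.1, 0.4, 0.8]
width: 0.0004
```

```bash
cat >> h.py <<'E'
from scipy.spatial.transform import Rotation as Rn
SEL=np.array([.5245,.0075,-.290])
def st():
    s=manip.get_state();q=s["ee_rot"];R=Rn.from_quat([q[1],q[2],q[3],q[0]]);return s,R
def goto(p):  # p in selector frame -> total units in tool axes
    s,R=st();d=w(SEL[:2],SEL[2],p)[0]-s["position"]
    return R.inv().apply(d)/.4
def rep():
    s,R=st();d=s["position"]-[SEL[0],SEL[1],0];c,sn=np.cos(SEL[2]),np.sin(SEL[2])
    print("t",round(s["clock"],2),"pos",s["position"].round(4),"sel",np.round([c*d[0]+sn*d[1],-sn*d[0]+c*d[1],d[2]],4),"F",s["contact_force"].round(1),"w",round(s["width"],4),"toolx",R.apply([1,0,0]).round(3),"toolz",R.apply([0,0,1]).round(3))
E
python3 - <<'E'
from h import *
rep();print(goto([.006,.1,.27]))
E
```

```text
t 1.27 pos [ 0.1747 -0.5476  0.2699] sel [-0.1764 -0.632   0.2699] F [0.1 0.4 0.8] w 0.0004 toolx [ 0.958 -0.287 -0.   ] toolz [-0.     0.001 -1.   ]
[ 4.53551979e-01 -1.83053112e+00  9.78368281e-04]
```

Request:
{"fn": "send_rows", "kwargs": {"delta_pos": [[0.0227, -0.0915, 0], [0.0227, -0.0915, 0], [0.0227, -0.0915, 0], [0.0227, -0.0915, 0], [0.0227, -0.0915, 0]], "angular": [[0, 0, 0], [0, 0, 0], [0, 0, 0], [0, 0, 0], [0, 0, 0]]}}

```text
clock: 1.68
position: [0.271, -0.3838, 0.2701]
ee_rot: [-0.0, 0.989, -0.146, 0.0]
contact_force: [0.9, -0.2, 1.1]
width: 0.0
```

Request:
{"fn": "send_rows", "kwargs": {"delta_pos": [[0.0227, -0.0915, 0], [0.0227, -0.0915, 0], [0.0227, -0.0915, 0], [0.0227, -0.0915, 0], [0.0227, -0.0915, 0]], "angular": [[0, 0, 0], [0, 0, 0], [0, 0, 0], [0, 0, 0], [0, 0, 0]]}}

```text
clock: 2.1
position: [0.3669, -0.2213, 0.2704]
ee_rot: [0.0, 0.989, -0.146, 0.0]
contact_force: [0.7, -0.6, 1.4]
width: -0.0002
```

Request:
{"fn": "send_rows", "kwargs": {"delta_pos": [[0.0227, -0.0915, 0], [0.0227, -0.0915, 0], [0.0227, -0.0915, 0], [0.0227, -0.0915, 0], [0.0227, -0.0915, 0]], "angular": [[0, 0, 0], [0, 0, 0], [0, 0, 0], [0, 0, 0], [0, 0, 0]]}}

```text
clock: 2.52
position: [0.4627, -0.0588, 0.2704]
ee_rot: [0.0, 0.989, -0.145, 0.0]
contact_force: [-0.3, -0.4, 0.6]
width: -0.0002
```

Request:
{"fn": "send_rows", "kwargs": {"delta_pos": [[0.0227, -0.0915, 0], [0.0227, -0.0915, 0], [0.0227, -0.0915, 0], [0.0227, -0.0915, 0], [0.0227, -0.0915, 0]], "angular": [[0, 0, 0], [0, 0, 0], [0, 0, 0], [0, 0, 0], [0, 0, 0]]}}

```text
clock: 2.93
position: [0.5586, 0.1036, 0.2702]
ee_rot: [0.0, 0.989, -0.145, 0.0]
contact_force: [0.1, -0.8, 0.1]
width: 0.0
```

```bash
python3 - <<'E'
from h import *
a=manip.get_image("scene");b=manip.get_image("top")
crop(a,200,100,310,235,4,"pics/s1c.png");crop(b,195,135,285,220,6,"pics/t1c.png")
rep();print(goto([.006,.1,.148]))
E
```

```text
t 3.03 pos [0.5605 0.1063 0.2695] sel [0.0062 0.105  0.2695] F [-1.2 -0.8 -0.5] w -0.0002 toolx [ 0.959 -0.283  0.001] toolz [ 0.001  0.003 -1.   ]
[-0.00074206  0.01333498  0.30381957]
```

View pics/s1c.png

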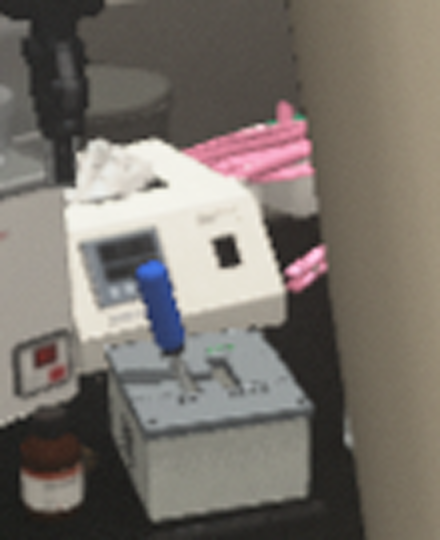

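View pics/t1c.png

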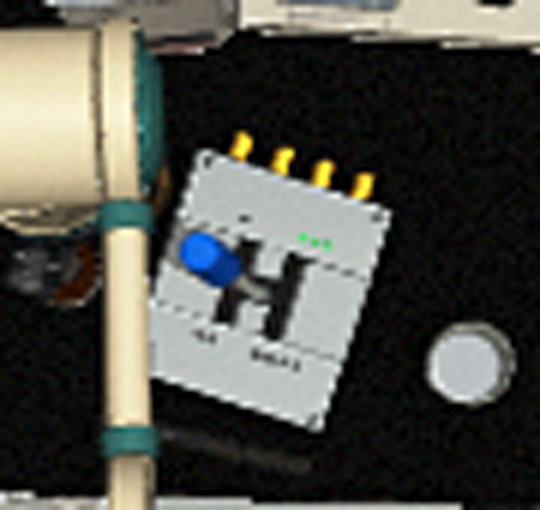

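```bash
python3 - <<'E'
from h import *
for z in(.15,.25,.35): print(onz("top",218,143,z), onz("top",205,140,z+.1))
E
```

```text
[0.66703691 0.08392475 0.15      ] [0.66003589 0.12246152 0.25      ]
[0.65089355 0.0771687  0.25      ] [0.64326544 0.11259876 0.35      ]
[0.63475019 0.07041266 0.35      ] [0.62649499 0.10273601 0.45      ]
```

Request:
{"fn": "send_rows", "kwargs": {"delta_pos": [[0, 0, 0.06], [0, 0, 0.06], [0, 0, 0.06], [0, 0, 0.06], [0, 0, 0.06]], "angular": [[0, 0, 0], [0, 0, 0], [0, 0, 0], [0, 0, 0], [0, 0, 0]]}}

```text
clock: 3.45
position: [0.5575, 0.101, 0.1493]
ee_rot: [0.0, 0.989, -0.145, -0.0]
contact_force: [-0.5, 0.3, 0.4]
width: 0.0002
```

```bash
python3 - <<'E'
from h import *
a=manip.get_image("scene")
crop(a,200,130,300,235,5,"pics/s2c.png")
rep();print(goto([.004,.075,.148]))
E
```

```text
t 3.5 pos [0.5543 0.1007 0.1444] sel [0.0019 0.0978 0.1444] F [-1.8  0.3 -3.1] w -0.0002 toolx [ 0.958 -0.288 -0.009] toolz [-0.01  -0.001 -1.   ]
[ 0.00531237  0.05714676 -0.00873255]
```

View pics/s2c.png

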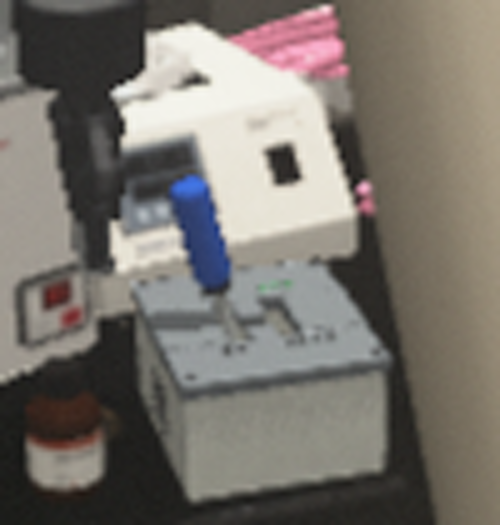

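The closed fingertips stand just left of the grip at its height, with the tips at about (98,270) in the crop and the grip at (200,235). Now I'll push to the right.

Request:
{"fn": "send_rows", "kwargs": {"delta_pos": [[0.002, 0.015, 0], [0.002, 0.015, 0], [0, 0.015, 0], [0, 0.012, 0], [0, 0, 0]], "angular": [[0, 0, 0], [0, 0, 0], [0, 0, 0], [0, 0, 0], [0, 0, 0]]}}

```text
clock: 3.92
position: [0.5535, 0.0781, 0.1518]
ee_rot: [0.0, 0.989, -0.145, 0.001]
contact_force: [-1.1, -0.2, -0.8]
width: 0.0
```

```bash
python3 - <<'E'
from h import *
rep();print(goto([.0,-.004,.148]))
E
```

```text
t 3.92 pos [0.5535 0.0781 0.1518] sel [0.0076 0.0759 0.1518] F [-1.1 -0.2 -0.8] w 0.0 toolx [ 0.958 -0.287  0.002] toolz [ 0.002 -0.001 -1.   ]
[-0.01879275  0.19981577  0.00945012]
```

Request:
{"fn": "send_rows", "kwargs": {"delta_pos": [[-0.001, 0.01, 0.001], [-0.001, 0.01, 0.001], [-0.001, 0.01, 0.001], [-0.001, 0.01, 0.001], [-0.001, 0.01, 0.001]], "angular": [[0, 0, 0], [0, 0, 0], [0, 0, 0], [0, 0, 0], [0, 0, 0]]}}

```text
clock: 4.33
position: [0.546, 0.0609, 0.1486]
ee_rot: [-0.001, 0.989, -0.145, 0.001]
contact_force: [1.0, 2.4, 1.6]
width: -0.0001
```

Request:
{"fn": "send_rows", "kwargs": {"delta_pos": [[-0.001, 0.01, 0.0], [-0.001, 0.01, 0.0], [-0.001, 0.01, 0.0]], "angular": [[0, 0, 0], [0, 0, 0], [0, 0, 0]]}}

```text
clock: 4.58
position: [0.5409, 0.0494, 0.1483]
ee_rot: [-0.0, 0.99, -0.144, 0.0]
contact_force: [1.4, 2.2, 0.0]
width: -0.0
```

```bash
python3 - <<'E'
from h import *
a=manip.get_image("scene");b=manip.get_image("top")
cv2.imwrite("pics/a3.png",np.hstack([cv2.resize(a[130:235,200:300],(400,420)),cv2.resize(b[135:225,195:285],(400,420))]))
rep();print(goto([.0,-.004,.148]))
E
```

```text
t 4.68 pos [0.5404 0.049  0.1481] sel [0.0034 0.0443 0.1481] F [ 1.   0.1 -0.3] w 0.0003 toolx [ 0.958 -0.286 -0.001] toolz [-0.001 -0.    -1.   ]
[-0.00840968  0.12081662  0.00022862]
```

View pics/a3.png

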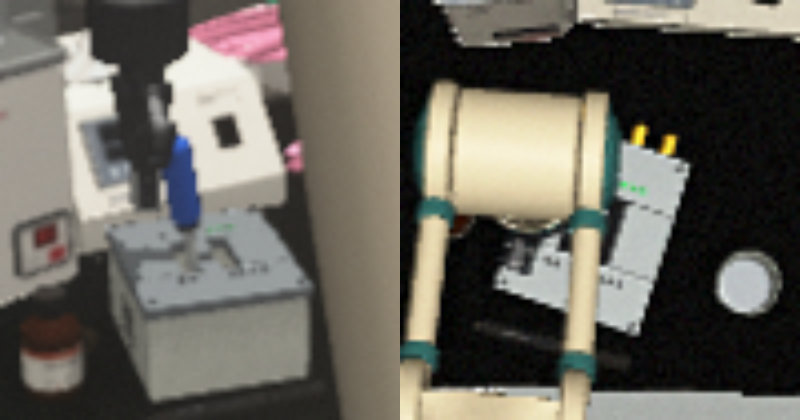

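The grip at about (183,180) in the left half is now nearly upright. The force is about 2.5 N, so it is crossing. I'll continue.

Request:
{"fn": "send_rows", "kwargs": {"delta_pos": [[-0.0005, 0.01, 0], [-0.0005, 0.01, 0], [-0.0005, 0.01, 0], [-0.0005, 0.01, 0], [-0.0005, 0.01, 0]], "angular": [[0, 0, 0], [0, 0, 0], [0, 0, 0], [0, 0, 0], [0, 0, 0]]}}

```text
clock: 5.1
position: [0.5341, 0.0303, 0.1483]
ee_rot: [0.0, 0.99, -0.145, 0.0]
contact_force: [0.9, 0.5, 0.6]
width: 0.0001
```

Request:
{"fn": "send_rows", "kwargs": {"delta_pos": [[-0.0005, 0.01, 0.0], [-0.0005, 0.01, 0.0], [-0.0005, 0.01, 0.0], [0, 0.01, 0]], "angular": [[0, 0, 0], [0, 0, 0], [0, 0, 0], [0, 0, 0]]}}

```text
clock: 5.43
position: [0.5292, 0.0153, 0.1484]
ee_rot: [-0.0, 0.989, -0.145, 0.0]
contact_force: [0.9, 1.4, 1.6]
width: -0.0002
```

```bash
python3 - <<'E'
from h import *
a=manip.get_image("scene")
crop(a,200,130,300,235,5,"pics/s4c.png")
rep();print(goto([.0,-.004,.148]))
E
```

```text
t 5.48 pos [0.5289 0.0146 0.1484] sel [0.0022 0.0081 0.1484] F [1.7 0.9 0.9] w -0.0 toolx [ 0.958 -0.286  0.   ] toolz [ 0.    -0.001 -1.   ]
[-0.00553069  0.03013913  0.00096686]
```

View pics/s4c.png

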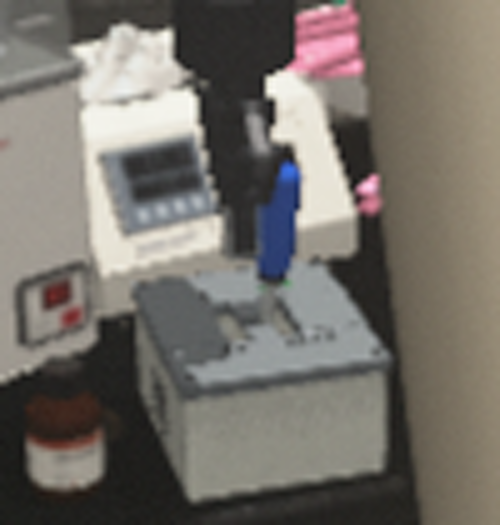

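Request:
{"fn": "send_rows", "kwargs": {"delta_pos": [[0, 0.007, 0], [0, 0.007, 0], [0, 0.006, 0], [0, 0.005, 0]], "angular": [[0, 0, 0], [0, 0, 0], [0, 0, 0], [0, 0, 0]]}}

```text
clock: 5.82
position: [0.5261, 0.0057, 0.1481]
ee_rot: [0.0, 0.99, -0.145, -0.0]
contact_force: [1.8, 0.9, -0.6]
width: 0.0001
```

Request:
{"fn": "send_rows", "kwargs": {"delta_pos": [[0, 0.005, 0], [0, 0, 0]], "angular": [[0, 0, 0], [0, 0, 0]]}}

```text
clock: 5.98
position: [0.5253, 0.0037, 0.1481]
ee_rot: [0.0, 0.989, -0.145, -0.0]
contact_force: [0.6, 1.3, -0.4]
width: -0.0003
```

```bash
python3 - <<'E'
from h import *
a=manip.get_image("scene")
crop(a,200,130,300,235,5,"pics/s5c.png")
rep()
for f in(0,.05):
 for A in(.15,.2,.24): print(f,A,[ (5*(proj("scene",w(SEL[:2],SEL[2],lev(L,f,A)))[0]-[200,130]+.5)).round() for L in(.175,.105)])
E
```

```text
t 6.03 pos [0.5253 0.0039 0.1481] sel [ 0.0018 -0.0032  0.1481] F [1.2 0.6 0.2] w 0.0001 toolx [ 0.958 -0.286 -0.001] toolz [-0.001 -0.    -1.   ]
0 0.15 [array([294., 169.]), array([279., 274.])]
0 0.2 [array([308., 170.]), array([287., 274.])]
0 0.24 [array([319., 171.]), array([293., 275.])]
0.05 0.15 [array([290., 164.]), array([277., 271.])]
0.05 0.2 [array([304., 165.]), array([285., 271.])]
0.05 0.24 [array([314., 166.]), array([291., 272.])]
```

View pics/s5c.png

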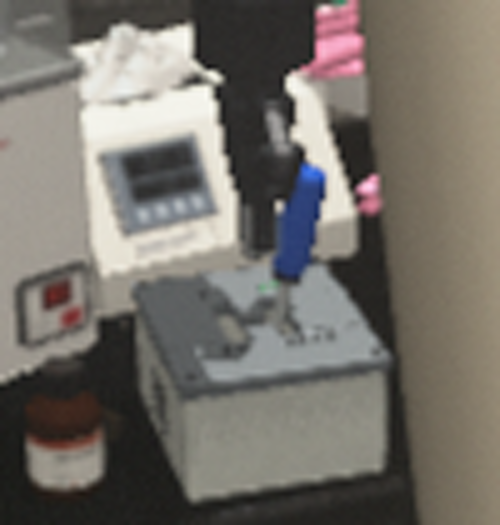

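Request:
{"fn": "send_rows", "kwargs": {"delta_pos": [[0, 0.005, 0], [0, 0.005, 0], [0, 0, 0]], "angular": [[0, 0, 0], [0, 0, 0], [0, 0, 0]]}}

```text
clock: 6.28
position: [0.5241, 0.0001, 0.1482]
ee_rot: [0.0, 0.989, -0.145, -0.0]
contact_force: [0.7, 1.6, -0.0]
width: -0.0002
```

Request:
{"fn": "send_rows", "kwargs": {"delta_pos": [[0, 0.005, 0], [0, 0, 0]], "angular": [[0, 0, 0], [0, 0, 0]]}}

```text
clock: 6.45
position: [0.5236, -0.0018, 0.1482]
ee_rot: [0.0, 0.989, -0.145, -0.0]
contact_force: [1.4, 1.1, -0.9]
width: 0.0002
```

Request:
{"fn": "send_rows", "kwargs": {"delta_pos": [[0, 0.005, 0], [0, 0.003, 0], [0, 0, 0]], "angular": [[0, 0, 0], [0, 0, 0], [0, 0, 0]]}}

```text
clock: 6.7
position: [0.523, -0.004, 0.1481]
ee_rot: [-0.001, 0.989, -0.145, -0.0]
contact_force: [1.1, 5.6, -2.5]
width: 0.0001
```

```bash
python3 - <<'E'
from h import *
a=manip.get_image("scene")
crop(a,230,150,280,205,10,"pics/s6c.png")
rep()
for f in(0,.05):
 for A in(.2,.24,.26): print(f,A,[ (10*(proj("scene",w(SEL[:2],SEL[2],lev(L,f,A)))[0]-[230,150]+.5)).round() for L in(.175,.105)])
E
```

```text
t 6.75 pos [ 0.523  -0.004   0.1481] sel [ 0.0018 -0.0114  0.1481] F [ 1.1  5.3 -1.8] w 0.0002 toolx [ 0.958 -0.287 -0.   ] toolz [-0.     0.002 -1.   ]
0 0.2 [array([316., 140.]), array([274., 349.])]
0 0.24 [array([337., 142.]), array([287., 350.])]
0 0.26 [array([348., 143.]), array([293., 350.])]
0.05 0.2 [array([307., 130.]), array([270., 342.])]
0.05 0.24 [array([329., 132.]), array([282., 343.])]
0.05 0.26 [array([339., 134.]), array([288., 344.])]
```

View pics/s6c.png

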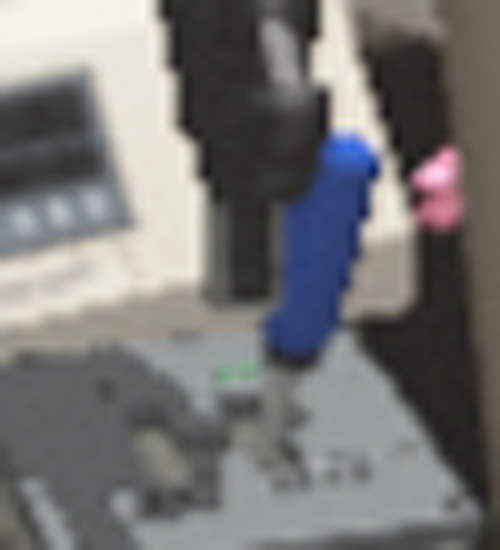

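The force has risen to 5.6 N, so the lever is against the right wall with the grip top at about (350,150). I'll back off to the left and go round to the near side.

Request:
{"fn": "send_rows", "kwargs": {"delta_pos": [[0, -0.015, 0], [0, -0.03, 0], [0, -0.035, 0], [0, -0.03, 0]], "angular": [[0, 0, 0], [0, 0, 0], [0, 0, 0], [0, 0, 0]]}}

```text
clock: 7.08
position: [0.5359, 0.038, 0.1485]
ee_rot: [0.001, 0.99, -0.144, 0.0]
contact_force: [0.4, 0.7, -0.1]
width: 0.0
```

Request:
{"fn": "send_rows", "kwargs": {"delta_pos": [[-0.03, 0, 0], [-0.035, 0, 0], [-0.035, 0, 0], [-0.035, 0, 0], [-0.03, 0, 0]], "angular": [[0, 0, 0], [0, 0, 0], [0, 0, 0], [0, 0, 0], [0, 0, 0]]}}

```text
clock: 7.5
position: [0.4704, 0.0566, 0.1481]
ee_rot: [0.001, 0.99, -0.144, -0.001]
contact_force: [-0.4, -0.5, -0.3]
width: -0.0
```

```bash
python3 - <<'E'
from h import *
rep();print(goto([-.062,-.036,.146]))
E
```

```text
t 7.5 pos [0.4704 0.0566 0.1481] sel [-0.0659  0.0316  0.1481] F [-0.4 -0.5 -0.3] w -0.0 toolx [ 0.959 -0.285 -0.001] toolz [-0.001 -0.001 -1.   ]
[0.0095651  0.16904216 0.00553074]
```

Request:
{"fn": "send_rows", "kwargs": {"delta_pos": [[0, 0.034, 0], [0, 0.034, 0], [0, 0.034, 0], [0, 0.034, 0.003], [0, 0.034, 0.003]], "angular": [[0, 0, 0], [0, 0, 0], [0, 0, 0], [0, 0, 0], [0, 0, 0]]}}

```text
clock: 7.92
position: [0.452, -0.0093, 0.146]
ee_rot: [0.0, 0.99, -0.144, 0.0]
contact_force: [0.2, -0.9, 0.4]
width: -0.0001
```

```bash
python3 - <<'E'
from h import *
a=manip.get_image("scene");b=manip.get_image("top")
cv2.imwrite("pics/a7.png",np.hstack([cv2.resize(a[130:235,200:300],(400,420)),cv2.resize(b[135:225,195:285],(400,420))]))
rep();print(goto([-.0275,-.036,.146]),goto([.0097,-.036,.146]))
E
```

```text
t 8.02 pos [ 0.4517 -0.0099  0.1458] sel [-0.0648 -0.0375  0.1458] F [ 0.4 -0.2 -0.4] w 0.0002 toolx [ 0.958 -0.287 -0.001] toolz [-0.001 -0.001 -1.   ]
[ 0.09323982 -0.00385923 -0.00051056] [ 0.18623971 -0.00399074 -0.0005715 ]
```

View pics/a7.png

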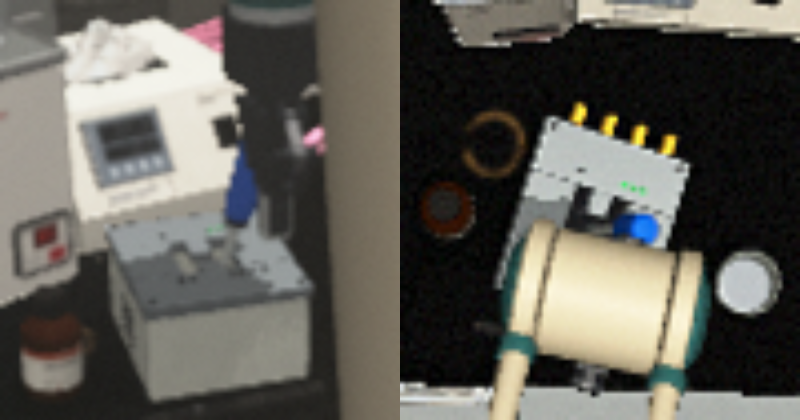

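The grip at about (638,228) in the top view is in the right lane, and the gripper is behind it on the near side. Now I'll push forward.

Request:
{"fn": "send_rows", "kwargs": {"delta_pos": [[0.02, 0, 0], [0.025, 0, 0], [0.02, 0, 0], [0.012, 0, 0], [0.01, 0, 0]], "angular": [[0, 0, 0], [0, 0, 0], [0, 0, 0], [0, 0, 0], [0, 0, 0]]}}

```text
clock: 8.43
position: [0.4874, -0.0187, 0.146]
ee_rot: [0.0, 0.99, -0.144, 0.0]
contact_force: [-0.7, -0.4, 3.0]
width: -0.0
```

Request:
{"fn": "send_rows", "kwargs": {"delta_pos": [[0.01, 0, 0], [0.01, 0, 0], [0.01, 0, 0], [0.01, 0, 0], [0.01, 0, 0]], "angular": [[0, 0, 0], [0, 0, 0], [0, 0, 0], [0, 0, 0], [0, 0, 0]]}}

```text
clock: 8.85
position: [0.5053, -0.0245, 0.1456]
ee_rot: [0.0, 0.99, -0.144, -0.0]
contact_force: [-2.4, -0.1, 0.8]
width: -0.0002
```

Request:
{"fn": "send_rows", "kwargs": {"delta_pos": [[0.01, 0, 0], [0.01, 0, 0], [0.008, 0, 0]], "angular": [[0, 0, 0], [0, 0, 0], [0, 0, 0]]}}

```text
clock: 9.1
position: [0.5165, -0.028, 0.1458]
ee_rot: [0.0, 0.99, -0.145, -0.0]
contact_force: [-1.3, 0.1, -0.1]
width: -0.0003
```

```bash
python3 - <<'E'
from h import *
a=manip.get_image("scene");b=manip.get_image("top")
cv2.imwrite("pics/a8.png",np.hstack([cv2.resize(a[130:235,200:300],(400,420)),cv2.resize(b[135:225,195:285],(400,420))]))
rep()
E
```

```text
t 9.2 pos [ 0.5169 -0.0281  0.1459] sel [ 0.0029 -0.0363  0.1459] F [-0.  -0.1  0.8] w -0.0004 toolx [ 0.958 -0.286  0.001] toolz [ 0.001 -0.    -1.   ]
```

View pics/a8.png

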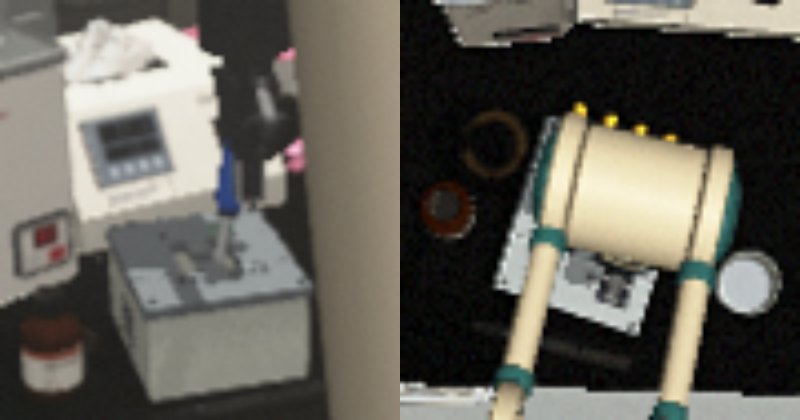

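Request:
{"fn": "send_rows", "kwargs": {"delta_pos": [[0.006, 0, 0], [0.006, 0, 0], [0.004, 0, 0]], "angular": [[0, 0, 0], [0, 0, 0], [0, 0, 0]]}}

```text
clock: 9.45
position: [0.5224, -0.0296, 0.1459]
ee_rot: [0.0, 0.99, -0.144, 0.0]
contact_force: [-1.3, 0.5, -0.8]
width: 0.0
```

Request:
{"fn": "send_rows", "kwargs": {"delta_pos": [[0.005, 0, 0], [0.004, 0, 0], [0, 0, 0]], "angular": [[0, 0, 0], [0, 0, 0], [0, 0, 0]]}}

```text
clock: 9.7
position: [0.5264, -0.0309, 0.1461]
ee_rot: [0.0, 0.99, -0.144, 0.001]
contact_force: [-1.1, -0.9, 1.2]
width: -0.0001
```

Request:
{"fn": "send_rows", "kwargs": {"delta_pos": [[0.005, 0, 0], [0.004, 0, 0], [0, 0, 0]], "angular": [[0, 0, 0], [0, 0, 0], [0, 0, 0]]}}

```text
clock: 9.95
position: [0.5296, -0.0318, 0.1461]
ee_rot: [0.0, 0.99, -0.145, 0.0]
contact_force: [-1.9, -0.9, 2.4]
width: -0.0
```

Request:
{"fn": "send_rows", "kwargs": {"delta_pos": [[0.004, 0, 0], [0.003, 0, 0], [0, 0, 0]], "angular": [[0, 0, 0], [0, 0, 0], [0, 0, 0]]}}

```text
clock: 10.2
position: [0.5315, -0.0324, 0.1458]
ee_rot: [0.0, 0.99, -0.144, -0.001]
contact_force: [-2.7, -0.1, 2.1]
width: 0.0003
```

```bash
python3 - <<'E'
from h import *
a=manip.get_image("scene")
crop(a,230,150,280,205,10,"pics/s9c.png")
rep()
for f in(.15,.2,.25,.3): print(f,[ (10*(proj("scene",w(SEL[:2],SEL[2],lev(L,f,.24)))[0]-[230,150]+.5)).round() for L in(.175,.105)])
E
```

```text
t 10.25 pos [ 0.5315 -0.0324  0.1458] sel [ 0.0181 -0.0362  0.1458] F [-3.   1.   2.3] w -0.0001 toolx [ 0.958 -0.286 -0.001] toolz [-0.001  0.    -1.   ]
0.15 [array([312., 118.]), array([272., 333.])]
0.2 [array([303., 112.]), array([267., 329.])]
0.25 [array([294., 109.]), array([262., 326.])]
0.3 [array([285., 106.]), array([257., 323.])]
```

View pics/s9c.png

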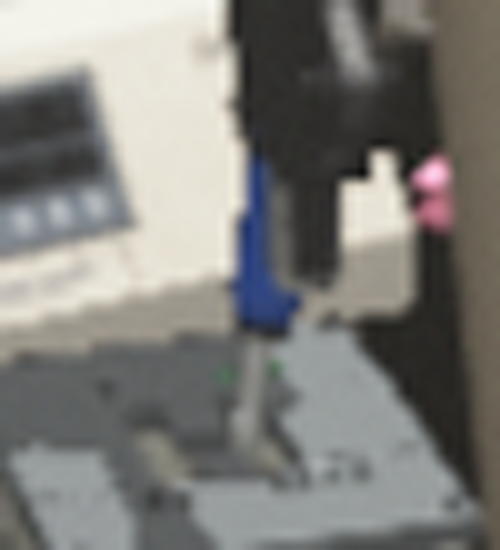

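Request:
{"fn": "send_rows", "kwargs": {"delta_pos": [[0.004, 0, 0], [0.003, 0, 0], [0, 0, 0]], "angular": [[0, 0, 0], [0, 0, 0], [0, 0, 0]]}}

```text
clock: 10.5
position: [0.534, -0.0331, 0.1457]
ee_rot: [-0.0, 0.99, -0.144, -0.001]
contact_force: [-3.9, 1.3, 2.5]
width: 0.0002
```

Request:
{"fn": "send_rows", "kwargs": {"delta_pos": [[0.003, 0, 0], [0, 0, 0]], "angular": [[0, 0, 0], [0, 0, 0]]}}

```text
clock: 10.67
position: [0.5347, -0.0333, 0.1455]
ee_rot: [-0.0, 0.99, -0.144, -0.001]
contact_force: [-5.1, 2.3, 3.1]
width: -0.0
```

Request:
{"fn": "send_rows", "kwargs": {"delta_pos": [[0.004, 0, 0], [0, 0, 0], [0, 0, 0]], "angular": [[0, 0, 0], [0, 0, 0], [0, 0, 0]]}}

```text
clock: 10.92
position: [0.5355, -0.0335, 0.1454]
ee_rot: [-0.0, 0.99, -0.144, -0.002]
contact_force: [-5.3, 1.7, 2.4]
width: -0.0001
```

Request:
{"fn": "send_rows", "kwargs": {"delta_pos": [[0.004, 0, 0], [0, 0, 0], [0, 0, 0]], "angular": [[0, 0, 0], [0, 0, 0], [0, 0, 0]]}}

```text
clock: 11.17
position: [0.5362, -0.0337, 0.1452]
ee_rot: [-0.0, 0.99, -0.144, -0.003]
contact_force: [-7.0, 2.2, 2.5]
width: -0.0001
```

The force is climbing (7 N) while the motion has nearly stopped. I'll back off and look.

Request:
{"fn": "send_rows", "kwargs": {"delta_pos": [[-0.02, 0, 0], [-0.04, 0, 0], [-0.06, 0, 0], [-0.07, 0, 0], [-0.06, 0, 0]], "angular": [[0, 0, 0], [0, 0, 0], [0, 0, 0], [0, 0, 0], [0, 0, 0]]}}

```text
clock: 11.58
position: [0.443, -0.0059, 0.1459]
ee_rot: [0.0, 0.989, -0.145, 0.002]
contact_force: [-0.0, 0.5, -0.3]
width: -0.0003
```

```bash
python3 - <<'E'
from h import *
a=manip.get_image("scene");b=manip.get_image("top")
cv2.imwrite("pics/s10.png",a);cv2.imwrite("pics/t10.png",b)
crop(a,225,145,285,215,8,"pics/s10c.png");crop(b,195,145,285,220,8,"pics/t10c.png")
rep()
for f in(.2,.25,.3): print(f,[ (8*(proj("scene",w(SEL[:2],SEL[2],lev(L,f,.24)))[0]-[225,145]+.5)).round() for L in(.175,.105,.08)],[ (8*(proj("top",w(SEL[:2],SEL[2],lev(L,f,.24)))[0]-[195,145]+.5)).round() for L in(.175,.105,.08)])
E
```

```text
t 11.68 pos [ 0.4397 -0.005   0.1457] sel [-0.0777 -0.0362  0.1457] F [ 0.2  0.9 -0.1] w -0.0001 toolx [ 0.958 -0.285 -0.001] toolz [-0.001  0.    -1.   ]
0.2 [array([282., 130.]), array([254., 303.]), array([244., 364.])] [array([453., 251.]), array([409., 280.]), array([394., 290.])]
0.25 [array([275., 127.]), array([250., 301.]), array([241., 362.])] [array([458., 234.]), array([412., 270.]), array([396., 282.])]
0.3 [array([268., 125.]), array([246., 299.]), array([238., 360.])] [array([462., 216.]), array([414., 260.]), array([398., 275.])]
```

View pics/s10c.png

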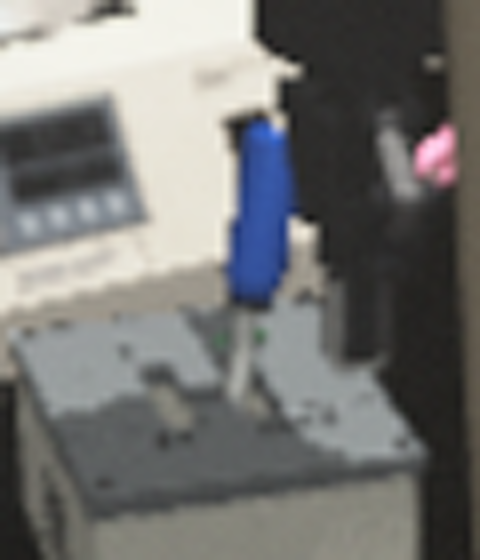

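View pics/t10c.png

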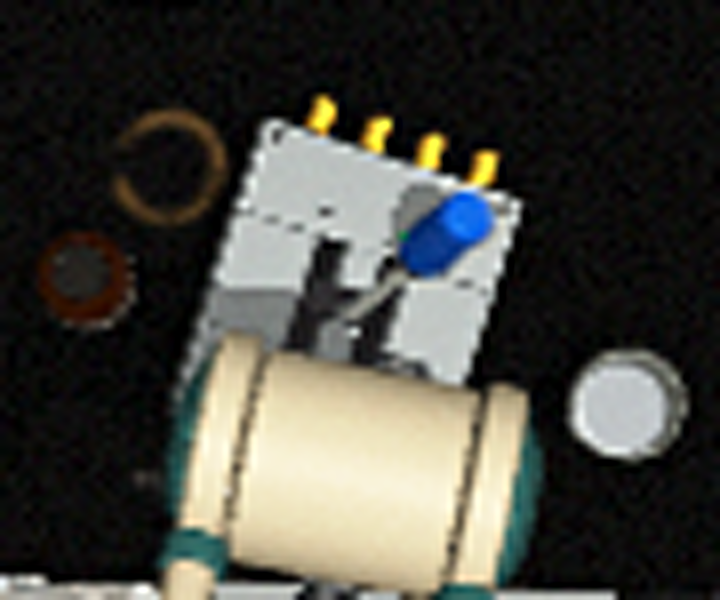

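```bash
python3 - <<'E'
from h import *
from scipy.optimize import least_squares
for cam,o,T,T2 in(("top",[ 0.526034,0.0073435,-0.2864161],un(468,215,195,145,8),un(421,264,195,145,8)),("scene",[ 0.51597637,0.01024442,-0.30339218],un(266,130,225,145,8),un(250,297,225,145,8))):
  for oo in(o,SEL):
    g=lambda q:(proj(cam,w(oo[:2],oo[2],[lev(.175,*q),lev(.105,*q)]))-[T,T2]).ravel()
    z=least_squares(g,[0.3,.24]);print(cam,z.x,z.fun.round(2))
print(goto([.0,-.036,.146]),goto([.0238,-.036,.146]))
E
```

```text
top [0.29178641 0.2647781 ] [ 0.19  0.33 -0.33 -0.57]
top [0.30355592 0.26251717] [ 0.2   0.26 -0.35 -0.45]
scene [0.36854232 0.24315476] [ 0.12  0.26 -0.37  1.13]
scene [0.23022166 0.2182643 ] [ 0.34 -0.44 -0.53  0.43]
[ 0.19416619 -0.00031897 -0.0009512 ] [ 0.25366614 -0.00027679 -0.00101562]
```

The fit gives f ≈ 0.29–0.30. I'll do one more confirming nudge to make sure it is hard against the stop.

Request:
{"fn": "send_rows", "kwargs": {"delta_pos": [[0.05, 0, 0], [0.06, 0, 0], [0.06, 0, 0], [0.04, 0, 0], [0.015, 0, 0]], "angular": [[0, 0, 0], [0, 0, 0], [0, 0, 0], [0, 0, 0], [0, 0, 0]]}}

```text
clock: 12.1
position: [0.5331, -0.0328, 0.1462]
ee_rot: [0.0, 0.989, -0.145, 0.002]
contact_force: [-4.4, 0.2, 4.6]
width: 0.0001
```

Request:
{"fn": "send_rows", "kwargs": {"delta_pos": [[0.008, 0, 0], [0.008, 0, 0], [0.005, 0, 0], [0, 0, 0]], "angular": [[0, 0, 0], [0, 0, 0], [0, 0, 0], [0, 0, 0]]}}

```text
clock: 12.43
position: [0.5351, -0.0334, 0.1458]
ee_rot: [-0.0, 0.99, -0.144, -0.002]
contact_force: [-5.1, 1.2, 5.6]
width: -0.0
```

```bash
python3 - <<'E'
from h import *
rep()
E
```

```text
t 12.43 pos [ 0.5351 -0.0334  0.1458] sel [ 0.0219 -0.0362  0.1458] F [-5.1  1.2  5.6] w -0.0 toolx [ 0.958 -0.286 -0.004] toolz [-0.004  0.001 -1.   ]
```

Request:
{"fn": "send_rows", "kwargs": {"delta_pos": [[0.005, 0, 0], [0.005, 0, 0], [0, 0, 0]], "angular": [[0, 0, 0], [0, 0, 0], [0, 0, 0]]}}

```text
clock: 12.68
position: [0.537, -0.034, 0.1454]
ee_rot: [-0.0, 0.99, -0.144, -0.004]
contact_force: [-7.5, 1.9, 5.4]
width: -0.0006
```

Request:
{"fn": "send_rows", "kwargs": {"delta_pos": [[0.005, 0, 0], [0.005, 0, 0], [0, 0, 0]], "angular": [[0, 0, 0], [0, 0, 0], [0, 0, 0]]}}

```text
clock: 12.93
position: [0.539, -0.0345, 0.1448]
ee_rot: [-0.001, 0.99, -0.144, -0.006]
contact_force: [-11.0, 2.9, 5.8]
width: 0.0001
```

At 11 N the arm just flexes, so the lever is on the end stop. I'll retreat clear and check.

Request:
{"fn": "send_rows", "kwargs": {"delta_pos": [[-0.02, 0, 0], [-0.05, 0, 0], [-0.07, 0, 0], [-0.07, 0, 0], [-0.07, 0, 0]], "angular": [[0, 0, 0], [0, 0, 0], [0, 0, 0], [0, 0, 0], [0, 0, 0]]}}

```text
clock: 13.35
position: [0.4364, -0.0039, 0.1457]
ee_rot: [0.0, 0.99, -0.144, 0.001]
contact_force: [0.8, 0.8, 0.4]
width: 0.0004
```

Request:
{"fn": "send_rows", "kwargs": {"delta_pos": [[-0.05, 0, -0.05], [-0.05, 0, -0.06], [-0.05, 0, -0.06], [0, 0, -0.06], [0, 0, 0]], "angular": [[0, 0, 0], [0, 0, 0], [0, 0, 0], [0, 0, 0], [0, 0, 0]]}}

```text
clock: 13.77
position: [0.3818, 0.0129, 0.2421]
ee_rot: [0.0, 0.99, -0.144, 0.006]
contact_force: [0.4, -0.6, 1.9]
width: 0.0
```

```bash
python3 - <<'E'
from h import *
from scipy.optimize import least_squares
a=manip.get_image("scene");b=manip.get_image("top")
cv2.imwrite("pics/s11.png",a);cv2.imwrite("pics/t11.png",b)
crop(a,190,145,290,235,7,"pics/s11c.png");crop(b,195,145,285,220,8,"pics/t11c.png")
rep()
E
```

```text
t 13.87 pos [0.3806 0.0129 0.2387] sel [-0.1395 -0.036   0.2387] F [-0.7 -0.3 -0.3] w 0.0001 toolx [ 0.958 -0.286  0.004] toolz [ 0.004 -0.001 -1.   ]
```

View pics/s11c.png

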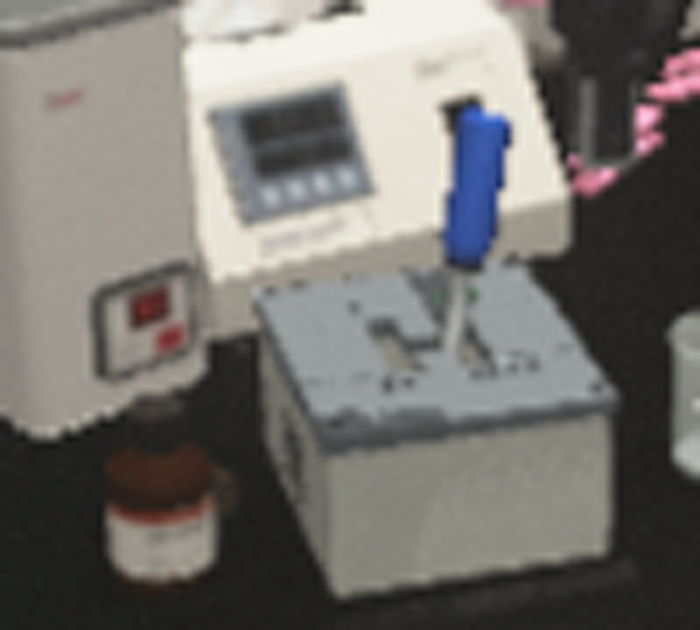

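View pics/t11c.png

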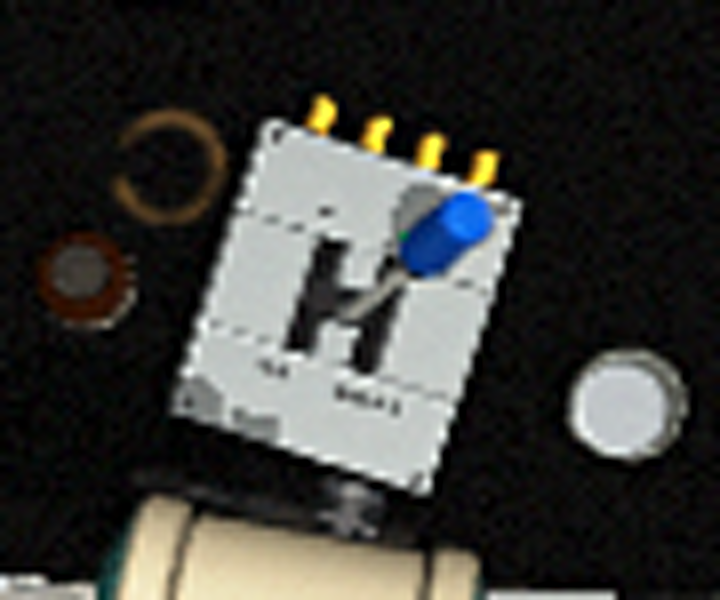

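The lever is in the same place as before the second push: in the top crop the grip top is at (468,215) and the stem is at the far end of the right lane. The bottle at (85,275) and beaker at (628,402) haven't moved. I'll settle and hand in.

Request:
{"fn": "send_rows", "kwargs": {"delta_pos": [[0, 0, 0], [0, 0, 0], [0, 0, 0], [0, 0, 0], [0, 0, 0]], "angular": [[0, 0, 0], [0, 0, 0], [0, 0, 0], [0, 0, 0], [0, 0, 0]]}}

```text
clock: 14.28
position: [0.38, 0.0128, 0.2372]
ee_rot: [0.0, 0.989, -0.145, -0.001]
contact_force: [0.5, 0.8, -0.2]
width: -0.0001
```

```bash
python3 - <<'E'
from h import *
rep(); print(manip.sign_off())
E
```

```text
t 14.28 pos [0.38   0.0128 0.2372] sel [-0.14   -0.0362  0.2372] F [ 0.5  0.8 -0.2] w -0.0001 toolx [ 0.958 -0.286 -0.001] toolz [-0.001  0.    -1.   ]
the job is handed in; nothing more can be done
None
```

The lever is home in the third slot, and I handed the job in at 14.3 s with the gripper well clear and reading no contact. I pushed it with the closed fingers only: across the cross channel to the right wall (about 6 N), then forward to the end stop, never gripping it. It started only 0.03–0.06 rad forward of centre, so it needed no separate push back to the cross channel.

**Lever position:** Fits with the selector pose I worked to put the lever at fore tilt 0.30 (top view) and 0.23 (scene view). With each camera's own pose they give 0.29 and 0.37, so the scene view is less certain. A second push to 11 N left the lever in the same place in the pictures, so I take it to be on the stop.

**Bystanders:** The bottle and beaker are at the same pixels as at the start. I did not measure the marker, rack, petri dish or carton again, but the gripper stayed well above or away from them.

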